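Re-space the sloping tote's dividers for a long screwdriver

TASK

Slide the two dividers of the sloping blue tote outwards, until the middle bay is long enough for the orange-handled screwdriver; the short pipe fittings must stay lying in their own end bays. Then lay the screwdriver lengthwise in the middle bay so that it lies flat on the floor of the tote between the dividers, and let go of it. The light bar leaves no room to reach straight down; leave the other things on the bench where they are.

Things in the scene. Friction and masses are not known exactly. Their poses are not given: they have to be found in the camera images.
- tote: Fixed stand with a blue open tote sloping down towards the robot (0.55 rad) under a light bar. Origin on the bench under the centre of the tote's floor; x to the back, y along its length to the left, z up. Light bar: 46 mm deep, centred on x = 0, 442 mm long, underside 329 mm up. Its posts (14 mm) stand at x = 30, y = +-216 mm. The tote's highest edge is 124 mm up.
- tote_floor (a point): Centre of the tote's inner floor, 50 mm above the bench, with tilted axes: x up the slope to the back, y along the length to the left, z square out of the floor (up and towards the robot). In these axes the inside is x +-55 mm, y +-185 mm, walls 50 mm high, 6 mm thick. Round things roll down to the low front wall (x = -55).
- divider_left (a joint): Slide of the left divider (m): grows as it moves outwards (tote +y); at 0 its mid-plane is at tote y = +57 mm; travel -45 to +72 mm. Stays where left; 2.5 N of friction. The divider is a grey plate 6 mm thick across the whole width, 45 mm high, square to the tote's floor.
- divider_right (a joint): The same for the right divider; grows as it moves outwards (to tote -y); at 0 its mid-plane is at tote y = -57 mm.
- left_tab (a point): Grip point on the left divider's orange tab: in the divider's mid-plane, at tote_floor x = 0, 66 mm square out from the floor. The tab is 10 mm thick (along the tote's y), 36 mm wide (along tote_floor x) and reaches from 44 to 81 mm out from the floor.
- right_tab (a point): The same on the right divider.
- screwdriver: Loose screwdriver, orange handle and thin steel shank, 195 mm long along its y, handle 28 mm thick, in the +y half (y = +15 to +98 mm); its balance point and best grip lie at about y = +40 mm. About 0.09 kg. Origin at the middle of its length, on its underside as it lies on the bench; axis 14 mm above.
- sd_plus (a point): On the screwdriver's axis, 90 mm from its middle towards its +y end.
- sd_minus (a point): On the screwdriver's axis, 90 mm from its middle towards its -y end.
- coupling_32: Loose grey plastic pipe coupling, 54 mm long along its y, 37 mm in diameter, lying in one end bay against the low wall with its axis along the tote's length; origin mid-length on its underside. It is pushed along if a divider meets it.
- union_20: Loose white plastic pipe union, 51 mm long along its y, 40 mm in diameter, lying likewise in the other end bay; origin mid-length on its underside.
- coupling_mid (a point): Centre of the grey coupling (on its axis, mid-length).
- union_mid (a point): Centre of the white union (on its axis, mid-length).
- tape_measure: Bystander: yellow tape measure, 36 x 128 x 60 mm, origin at the centre of its underside.
- ptfe_roll: Bystander: white tape roll with a blue core, 51 mm diameter, 14 mm high, origin at the centre of its underside.
- pliers: Bystander: pliers with red handles, 54 x 157 x 12 mm (long along y), origin at the centre of its underside.

How it is judged:
By the outcome, as a careful person would: the job done as asked, in the order asked, and still so for the second after the job is handed in, with the robot touching nothing.
It also fails if it takes over 51 s, if anything falls off the work surface, if the arm or the gripper's body presses on something with over 40 N, if the wrist force passes 120 N, or if a joint passes its speed limit or range.

ROBOT

A 6-joint arm with a two-finger parallel gripper is mounted at the origin on a cart in front of the work surface, level with it; the furniture and walls round the work are solid. World frame = base frame: x ahead of the robot, y to its left, z up, the work surface at z = 0. Lengths are in m, angles in rad, forces in N, time in s.
With the tool pointing down it reaches from about 0.35 to 0.85 m from the base axis. Payload 8.1 kg.
Tool frame: the origin (TCP) lies between the finger pads; the fingertips stand 17 mm ahead of it and the grasp point (between the pads) lies 2 mm behind it; z points along the fingers, y is the direction in which the jaws open and shut (so a half turn about z gives the same grasp; the last joint's range is limited). The gripper opens to 85 mm and grips with 20 to 120 N. Pads are 22 mm wide; open, the fingers measure 114 mm over their backs; the gripper's body (76 mm by 85 mm) begins 54 mm behind the grasp point. The pads swing forward as they close: fully open they stand 13 mm farther back than shut.
Start: joints at [1.086, 0.13, 1.488, -0, 1.523, -0.085], TCP at [0.234, 0.553, 0.248] pointing down, gripper open.
Joint ranges: [-2.96, 2.96], [-0.89, 2.26], [0.02, 2.5], [-1.34, 4.48], [0, 2.73], [-2.66, 2.66]. Speed limits (rad/s): [2.39, 2.39, 2.79, 3.14, 3.14, 3.14].

INTERFACE

Orientations are given as a unit quaternion [x, y, z, w].
In Python, from plant import arm gives the robot as it stands.
- The arm moves only by the tool arm_command, never from a script. Its argument "motion" is a list of rows, each an object with "translation": the shift along the world's x, y, z in m, a list of three; "turn": the turn, a rotation vector about the world's x, y, z in degrees, a list of three; "gripper": the finger opening in m, from 0 to 0.0854. A call has 1 to 8 rows; each row shifts and turns the commanded pose from where the row before left it; what a row does not reach is not made up. A row lasts 1/10 s, in which the tool goes at most 50 mm and 8.59 degrees, less where a joint would pass 70% of its speed; a pose out of reach is approached as far as the arm can. A call with a gripper value outside its range is refused whole. The fingers move at their own pace and stop on an object; "squeeze" is the grip in N (left out, the last holds). Time passes only in rows, so rows that do not move let the fingers close. It gives the time, the measured TCP pose, the force and the opening at its end, in the units of the state.
- arm.observe(): the state, without advancing time (a new reading comes with each control period).
- arm.camera(name): name is "scene" or "top"; returns a dict with "frame" (400x640x3 uint8, blue, green, red), "fx", "fy", "cx", "cy" (pixels), "k1" (the pictures are not rectified: a ray, as slopes to the right and down, at radius r is drawn at 1 + k1 r^2 times it, then the intrinsics apply), "rvec" (rotation vector, rad) and "tvec" (3), from world to camera coordinates, as OpenCV has them. Camera axes: x right, y down, z forward; pixel columns grow to the right and rows downward; lengths in m; the calibration is good to about 2 mm. A picture is of the moment at which its call begins. There is no depth.
- arm.finish_job(): hands the job in, once; it reports no verdict.
The state is a dict: "clock": time; "qpos": joint angles; "qvel": joint speeds; "tau": joint torques, N m; "position": TCP position; "ee_rot": TCP orientation; "wrist_force": force on the tool from outside, world axes, zero at the start; "ft_torque": the same for the moment, N m; "finger_gap": opening from 0.0 (shut) to 1.0 (fully open).
Only numpy, scipy, OpenCV 4.12 (cv2) and the standard library are available. Lean on these libraries where they do the work, as an engineer would, in place of code of your own. Each camera call takes 0.05 s, during which the arm holds its last target.

## Working session

There is one attempt and no reset: what is moved stays moved. The work goes in short steps, Python scripts to look and compute and a tool call to move; the robot and the scene stay as the last step left them, time stands still between calls to the robot, and variables do not carry over. Pictures are saved under pics/ and viewed, and the job is handed in when it is done.

Besides the shell and the picture viewer there is one more tool, called after "Request:" by a JSON object that holds its "name" and its "arguments". arm_command: Moves the arm, as the interface text tells. Its arguments: {"type":"object","properties":{"motion":{"type":"array"},"squeeze":{"type":"number"}},"required":["motion"]}

```bash
ls; mkdir -p pics; python3 - <<'E'
from plant import arm
import cv2
print(arm.observe())
for n in("scene","top"):
    c=arm.camera(n); cv2.imwrite(f"pics/{n}0.png",c["frame"]); print({k:v for k,v in c.items() if k!="frame"})
E
```

```text
pics
{'clock': 0.0, 'qpos': array([ 1.08558037e+00,  1.31159861e-01,  1.48927527e+00, -2.16029021e-05,
        1.52300489e+00, -8.53868407e-02]), 'qvel': array([ 6.73858601e-05,  4.12140093e-04,  5.08440399e-04,  3.98182996e-04,
        1.96389498e-03, -1.74606494e-04]), 'tau': array([-3.33688340e-04, -5.69387734e+01, -5.00555134e+01, -1.74591892e-04,
        1.45450851e-02,  1.95545323e-05]), 'position': array([0.23329295, 0.55222506, 0.24724738]), 'ee_rot': array([ 1.98584989e-01,  9.80083236e-01, -8.89384337e-04, -2.49615886e-04]), 'wrist_force': array([-0.8119307 ,  0.84928362,  0.44046783]), 'ft_torque': array([0.02744687, 0.03181633, 0.01093949]), 'finger_gap': 0.9981945717342634}
{'fx': 452.89355956524435, 'fy': 452.89355956524435, 'cx': 322.6591439326859, 'cy': 191.25404335226958, 'k1': -0.10591565271748546, 'rvec': array([ 1.98191968, -1.11767252,  0.5851361 ]), 'tvec': array([-0.27350189,  0.28614178,  1.0537648 ])}
{'fx': 442.5063634217737, 'fy': 442.5063634217737, 'cx': 319.53547155382864, 'cy': 199.50992902498865, 'k1': 0.007551154200508182, 'rvec': array([ 2.12850751, -2.10279202,  0.21805115]), 'tvec': array([-0.08631212,  0.44559697,  1.28249535])}
```

View pics/scene0.png

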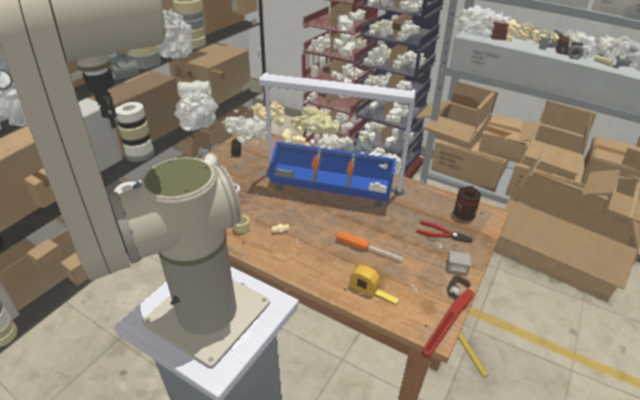

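View pics/top0.png

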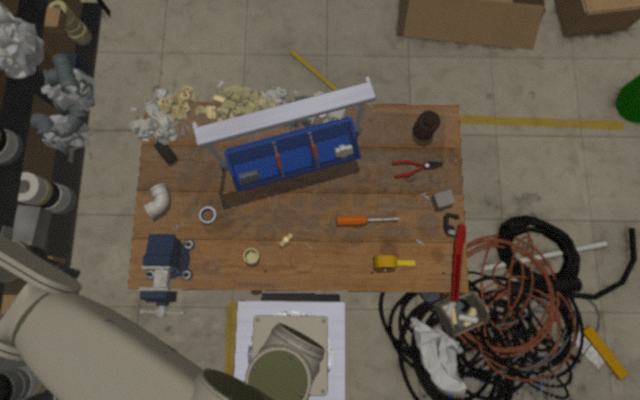

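The scene view shows the tote around (330,170), the screwdriver around (370,247), and the tape measure at (368,282). In the top view the screwdriver runs from (337,221) to (399,219), and the tote is centred near (293,154). I'll zoom in on both.

```bash
python3 - <<'E'
import cv2
s=cv2.imread("pics/scene0.png");t=cv2.imread("pics/top0.png")
def crop(im,x0,y0,w,h,k,n): cv2.imwrite("pics/"+n,cv2.resize(im[y0:y0+h,x0:x0+w],None,fx=k,fy=k,interpolation=cv2.INTER_CUBIC))
crop(s,250,65,180,140,4.4,"s_tote.png") 
crop(t,190,75,195,130,4,"t_tote.png")
crop(s,320,220,100,60,8,"s_sd.png")
crop(t,320,200,100,40,8,"t_sd.png")
E
```

```text
(no output)
```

View pics/s_tote.png

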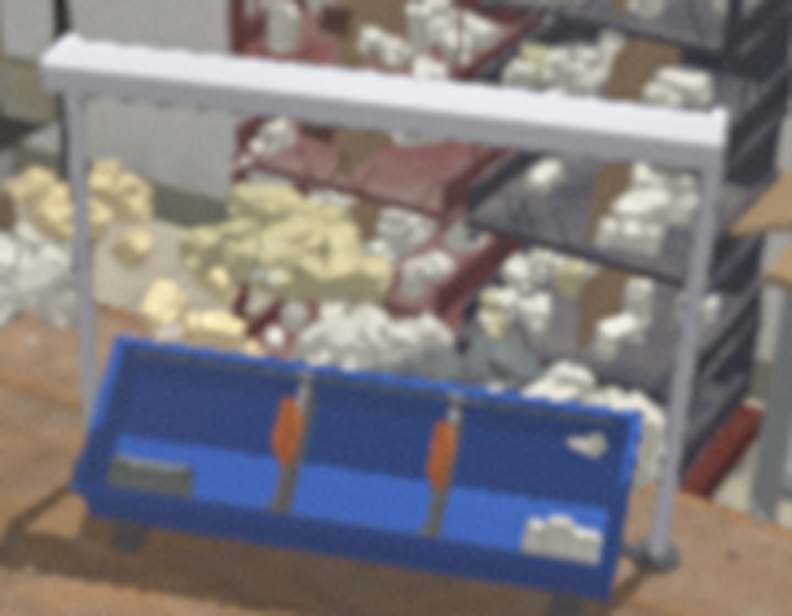

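View pics/t_tote.png

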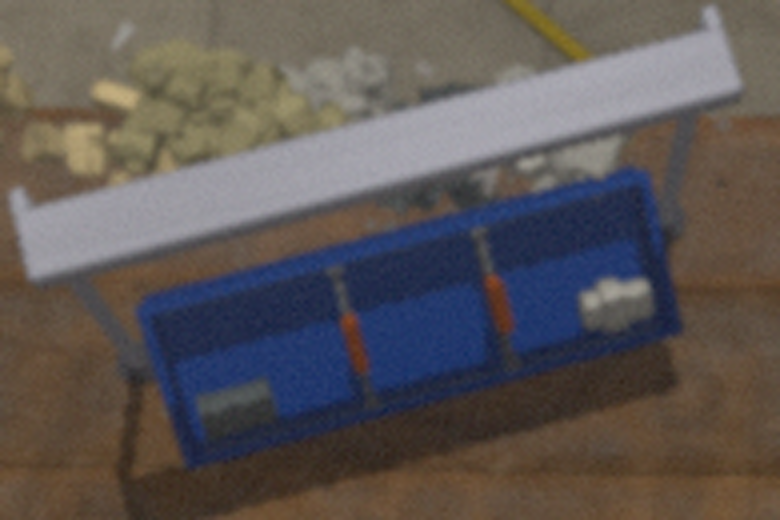

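View pics/s_sd.png

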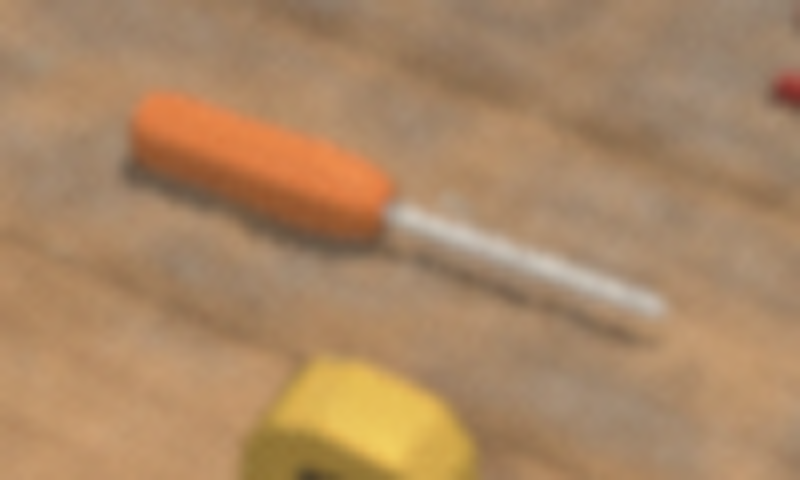

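View pics/t_sd.png

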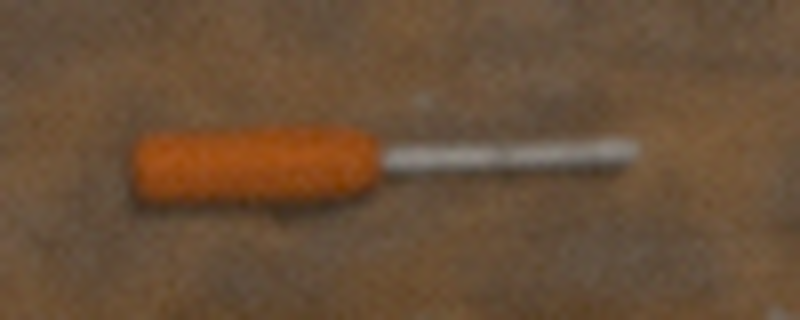

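```bash
cat > h.py <<'E'
import numpy as np, cv2
from scipy.optimize import least_squares
from scipy.spatial.transform import Rotation as R
C={"scene":dict(fx=452.89355956524435,cx=322.6591439326859,cy=191.25404335226958,k1=-0.10591565271748546,rvec=[1.98191968,-1.11767252,0.5851361],tvec=[-0.27350189,0.28614178,1.0537648]),
"top":dict(fx=442.5063634217737,cx=319.53547155382864,cy=199.50992902498865,k1=0.007551154200508182,rvec=[2.12850751,-2.10279202,0.21805115],tvec=[-0.08631212,0.44559697,1.28249535])}
def proj(n,P):
    c=C[n];K=np.array([[c['fx'],0,c['cx']],[0,c['fx'],c['cy']],[0,0,1]])
    return cv2.projectPoints(np.asarray(P,float).reshape(-1,1,3),np.array(c['rvec']),np.array(c['tvec']),K,np.array([c['k1'],0,0,0]))[0].reshape(-1,2)
def un(px,x0,y0,k): return np.array([x0+(px[0]+.5)/k-.5,y0+(px[1]+.5)/k-.5])
def tri(ps,pt):
    f=lambda X:np.r_[proj("scene",X)[0]-ps,proj("top",X)[0]-pt]
    r=least_squares(f,[0.6,0,0.05]); return r.x,np.abs(r.fun).max()
T=.55; F=np.array([[np.cos(T),0,-np.sin(T)],[0,1,0],[np.sin(T),0,np.cos(T)]])
def tote2w(pose,p): # floor axes -> world ; pose x,y,yaw
    q=F@np.asarray(p)+[0,0,.05]; return R.from_euler('z',pose[2]).apply(q)+[pose[0],pose[1],0 if len(pose)<4 else pose[3]]
E
cat > m1.py <<'E'
from h import *
s=lambda a:un(a,250,65,4.4); t=lambda a:un(a,190,75,4)
h=.05
obs=[("scene",(.061,.191,h),s((118,340))),("scene",(.061,-.191,h),s((640,412))),("scene",(-.061,.191,h),s((80,487))),
("top",(.061,.191,h),t((140,300))),("top",(.061,-.191,h),t((648,170))),("top",(-.061,.191,h),t((188,467))),("top",(-.061,-.191,h),t((680,334)))]
def f(p):
    r=[proj(n,tote2w(p[:4],m))[0]-o for n,m,o in obs]
    for n,o,i in(("scene",s((287,431)),4),("top",t((355,343)),4),("scene",s((441,455)),5),("top",t((500,305)),5)):
        r.append(proj(n,tote2w(p[:4],(0,p[i],.0625)))[0]-o)
    return np.ravel(r)
r=least_squares(f,[.6,0.1,.2,0,.05,-.05]);print(r.x.round(4));print(r.fun.reshape(-1,2).round(1).tolist())
P=r.x[:4]
def inv(X): 
    q=R.from_euler('z',-P[2]).apply(X-np.array([P[0],P[1],P[3]]))-[0,0,.05]; return F.T@q
for nm,a,b in(("tabL",(287,431),(355,343)),("tabR",(441,455),(500,305)),("coup",(152,475),(236,408)),("union",(562,538),(615,305))):
    X,e=tri(s(a),t(b));print(nm,X.round(4),e.round(2),"tote",inv(X).round(4))
S=lambda a:un(a,320,220,8);Tt=lambda a:un(a,320,200,8)
for nm,a,b in(("hend",(137,130),(137,168)),("hfront",(390,210),(380,160)),("tip",(662,305),(637,152))):
    X,e=tri(S(a),Tt(b));print(nm,X.round(4),e.round(2))
E
python3 m1.py
```

```text
[ 0.5978  0.0034  0.2829 -0.0021  0.0484 -0.0616]
[[0.2, -0.8], [-0.0, 0.6], [-1.3, -0.3], [0.2, 1.7], [0.2, 1.0], [0.5, -1.3], [0.3, -0.8], [-0.3, 0.2], [0.1, -0.8], [-0.4, 0.3], [0.1, -0.9]]
tabL [0.5505 0.0397 0.1036] 0.45 tote [-0.0009  0.048   0.0659]
tabR [ 0.5808 -0.0658  0.1039] 0.48 tote [-0.0011 -0.0618  0.0663]
coup [0.5138 0.1317 0.0541] 0.75 tote [-0.0349  0.1467  0.0287]
union [ 0.5976 -0.1536  0.0567] 0.73 tote [-0.0329 -0.1507  0.0304]
hend [ 0.3888 -0.1337  0.009 ] 0.15
hfront [ 0.3934 -0.2278  0.0134] 0.42
tip [ 0.3975 -0.3257  0.0154] 0.49
```

```bash
cat >> h.py <<'E'
P=np.array([.5978,.0034,.2829,-.001])
def toolR(yaw,tilt): # tool y = along x-dir of yaw frame (tilted), z down
    Z=R.from_euler('z',yaw).as_matrix(); Ft=np.array([[np.cos(tilt),0,-np.sin(tilt)],[0,1,0],[np.sin(tilt),0,np.cos(tilt)]])
    A=Z@Ft; y=A[:,0]; z=-A[:,2]; return np.c_[np.cross(y,z),y,z]
def delta(o,pos,Rt):
    Rc=R.from_quat(o['ee_rot']); d=(R.from_matrix(Rt)*Rc.inv()).as_rotvec(degrees=True)
    print("t",o['clock'],"dpos",(np.array(pos)-o['position']).round(4),"rotvec deg",d.round(2),"|",np.linalg.norm(d).round(1), "F",o['wrist_force'].round(1),"gap",round(o['finger_gap'],3))
def inv(X): 
    q=R.from_euler('z',-P[2]).apply(X-np.array([P[0],P[1],P[3]]))-[0,0,.05]; return F.T@q
E
python3 - <<'E'
from h import *
from plant import arm
o=arm.observe()
RA=toolR(P[2],.55)
for y in(-.007,):
  for z in(.072,.15,.2): print(y,z,tote2w(P,(0,y,z)).round(4))
delta(o,tote2w(P,(0,-.007,.15)),RA)
delta(o,tote2w(P,(0,-.007,.15)),toolR(P[2],0))
E
```

```text
-0.007 0.072 [ 0.5636 -0.0138  0.1104]
-0.007 0.15 [ 0.5245 -0.0252  0.1769]
-0.007 0.2 [ 0.4994 -0.0325  0.2195]
t 0.1 dpos [ 0.2912 -0.5775 -0.0705] rotvec deg [ 21.69 -24.4  -49.55] | 59.3 F [-0.8  0.2 -0.2] gap 0.998
t 0.1 dpos [ 0.2912 -0.5775 -0.0705] rotvec deg [  0.06  -0.08 -50.88] | 50.9 F [-0.8  0.2 -0.2] gap 0.998
```

Request:
{"name": "arm_command", "arguments": {"motion": [{"translation":[0.013,-0.036,0.002],"turn":[1.356,-1.525,-3.097],"gripper":0},{"translation":[0.013,-0.036,0.002],"turn":[1.356,-1.525,-3.097],"gripper":0},{"translation":[0.013,-0.036,0.002],"turn":[1.356,-1.525,-3.097],"gripper":0},{"translation":[0.013,-0.036,0.002],"turn":[1.356,-1.525,-3.097],"gripper":0},{"translation":[0.013,-0.036,0.002],"turn":[1.356,-1.525,-3.097],"gripper":0},{"translation":[0.013,-0.036,0.002],"turn":[1.356,-1.525,-3.097],"gripper":0},{"translation":[0.013,-0.036,0.002],"turn":[1.356,-1.525,-3.097],"gripper":0},{"translation":[0.013,-0.036,0.002],"turn":[1.356,-1.525,-3.097],"gripper":0}], "squeeze": 30}}

```text
clock: 0.9
position: [0.3375, 0.2633, 0.2639]
ee_rot: [0.402, 0.905, 0.113, 0.085]
wrist_force: [1.0, 0.4, 1.0]
finger_gap: -0.001
```

Request:
{"name": "arm_command", "arguments": {"motion": [{"translation":[0.013,-0.036,0.002],"turn":[1.356,-1.525,-3.097],"gripper":0},{"translation":[0.013,-0.036,0.002],"turn":[1.356,-1.525,-3.097],"gripper":0},{"translation":[0.013,-0.036,0.002],"turn":[1.356,-1.525,-3.097],"gripper":0},{"translation":[0.013,-0.036,0.002],"turn":[1.356,-1.525,-3.097],"gripper":0},{"translation":[0.013,-0.036,0.002],"turn":[1.356,-1.525,-3.097],"gripper":0},{"translation":[0.013,-0.036,0.002],"turn":[1.356,-1.525,-3.097],"gripper":0},{"translation":[0.013,-0.036,0.002],"turn":[1.356,-1.525,-3.097],"gripper":0},{"translation":[0.013,-0.036,0.002],"turn":[1.356,-1.525,-3.097],"gripper":0},{"translation":[0,0,0],"turn":[0,0,0],"gripper":0}]}}

```text
invalid input
```

Nine rows is over the limit, so I'll send eight.

Request:
{"name": "arm_command", "arguments": {"motion": [{"translation":[0.013,-0.036,0.002],"turn":[1.356,-1.525,-3.097],"gripper":0},{"translation":[0.013,-0.036,0.002],"turn":[1.356,-1.525,-3.097],"gripper":0},{"translation":[0.013,-0.036,0.002],"turn":[1.356,-1.525,-3.097],"gripper":0},{"translation":[0.013,-0.036,0.002],"turn":[1.356,-1.525,-3.097],"gripper":0},{"translation":[0.013,-0.036,0.002],"turn":[1.356,-1.525,-3.097],"gripper":0},{"translation":[0.013,-0.036,0.002],"turn":[1.356,-1.525,-3.097],"gripper":0},{"translation":[0.013,-0.036,0.002],"turn":[1.356,-1.525,-3.097],"gripper":0},{"translation":[0.013,-0.036,0.002],"turn":[1.356,-1.525,-3.097],"gripper":0}]}}

```text
clock: 1.7
position: [0.45, -0.0235, 0.2808]
ee_rot: [0.579, 0.769, 0.216, 0.161]
wrist_force: [0.9, 0.4, -0.7]
finger_gap: 0.002
```

```bash
python3 - <<'E'
from h import *
from plant import arm
c=arm.camera("scene");cv2.imwrite("pics/s1.png",c["frame"])
c=arm.camera("top");cv2.imwrite("pics/t1.png",cv2.resize(c["frame"][75:275,190:440],None,fx=3,fy=3))
o=arm.observe()
print(o['position'],o['qpos'].round(2))
delta(o,tote2w(P,(0,-.007,.15)),toolR(P[2],.55))
delta(o,tote2w(P,(0,-.007,.072)),toolR(P[2],.55))
E
```

```text
[ 0.44994465 -0.0262024   0.28010998] [-0.45 -0.84  2.27  0.36  1.3  -0.75]
t 1.8 dpos [ 0.0745  0.001  -0.1032] rotvec deg [-0.02 -0.36  0.43] | 0.6 F [-0.1 -0.2 -0.4] gap -0.001
t 1.8 dpos [ 0.1137  0.0124 -0.1697] rotvec deg [-0.02 -0.36  0.43] | 0.6 F [-0.1 -0.2 -0.4] gap -0.001
```

View pics/s1.png

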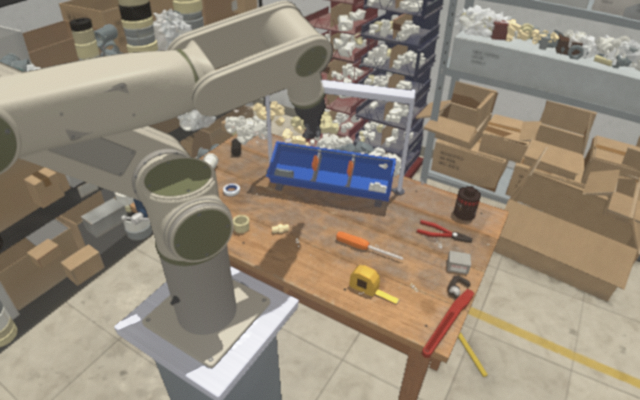

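View pics/t1.png

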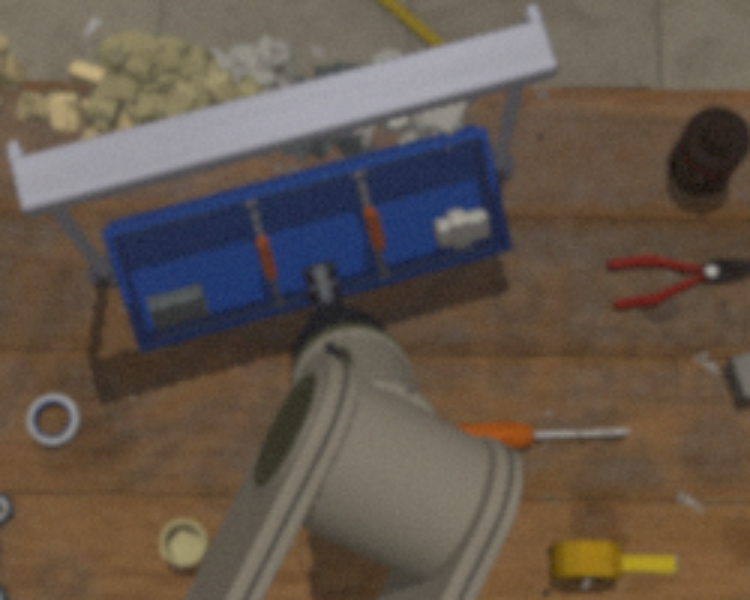

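The gripper is closed and hanging over the middle bay, with the fingertip at (322,280) in the top crop, between the tabs at (265,258) and (375,228). Next I lower it between the tabs.

Request:
{"name": "arm_command", "arguments": {"motion": [{"translation":[0.019,0,-0.026],"turn":[0,0,0],"gripper":0},{"translation":[0.019,0,-0.026],"turn":[0,0,0],"gripper":0},{"translation":[0.019,0,-0.026],"turn":[0,0,0],"gripper":0},{"translation":[0.018,0.001,-0.026],"turn":[0,-0.3,0.4],"gripper":0},{"translation":[0.013,0.004,-0.022],"turn":[0,0,0],"gripper":0},{"translation":[0.013,0.004,-0.022],"turn":[0,0,0],"gripper":0},{"translation":[0.013,0.004,-0.022],"turn":[0,0,0],"gripper":0},{"translation":[0,0,0],"turn":[0,0,0],"gripper":0}]}}

```text
clock: 2.6
position: [0.5617, -0.0064, 0.1063]
ee_rot: [0.575, 0.773, 0.217, 0.158]
wrist_force: [-1.2, -0.2, -1.0]
finger_gap: 0.001
```

```bash
python3 - <<'E'
from h import *
from plant import arm
c=arm.camera("scene");cv2.imwrite("pics/s2.png",cv2.resize(c["frame"][65:205,250:430],None,fx=4.4,fy=4.4,interpolation=cv2.INTER_CUBIC))
c=arm.camera("top");cv2.imwrite("pics/t2.png",cv2.resize(c["frame"][75:205,190:385],None,fx=4,fy=4,interpolation=cv2.INTER_CUBIC))
o=arm.observe()
print(o['position'],inv(o['position']).round(4),o['qpos'].round(2))
delta(o,tote2w(P,(0,.114-.016,.072)),toolR(P[2],.55))
E
```

```text
[ 0.56298119 -0.00748015  0.11010455] [ 0.0008 -0.0007  0.0712] [-0.28 -0.27  2.23  0.43  0.76 -0.83]
t 2.7 dpos [-0.0287  0.0945  0.0003] rotvec deg [-0.06 -0.19 -0.58] | 0.6 F [-0.3  0.5  0.1] gap 0.003
```

View pics/s2.png

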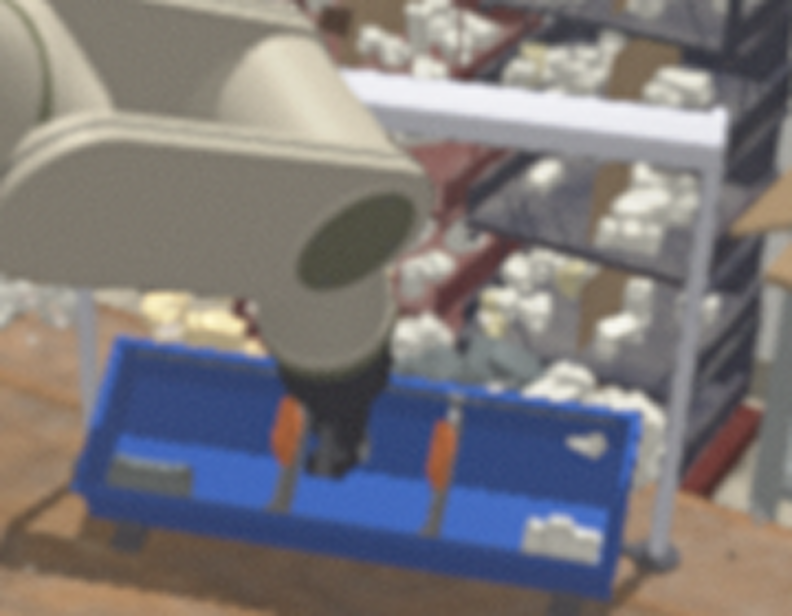

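View pics/t2.png

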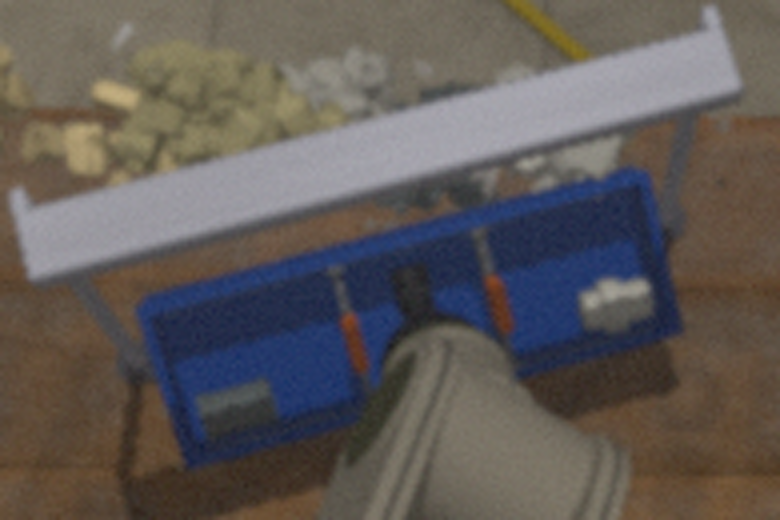

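The fingers sit between the tabs: the tip is at (330,470) in the scene crop, with the tabs at (287,431) and (440,455). I'll push the left divider outwards.

Request:
{"name": "arm_command", "arguments": {"motion": [{"translation":[-0.005,0.016,0],"turn":[0,0,-0.5],"gripper":0},{"translation":[-0.005,0.016,0],"turn":[0,0,0],"gripper":0},{"translation":[-0.005,0.016,0],"turn":[0,0,0],"gripper":0},{"translation":[-0.005,0.016,0],"turn":[0,0,0],"gripper":0},{"translation":[-0.004,0.014,0],"turn":[0,0,0],"gripper":0},{"translation":[-0.003,0.01,0],"turn":[0,0,0],"gripper":0},{"translation":[0,0,0],"turn":[0,0,0],"gripper":0}]}}

```text
clock: 3.4
position: [0.5371, 0.0802, 0.113]
ee_rot: [0.577, 0.77, 0.218, 0.164]
wrist_force: [-0.2, 0.5, 0.2]
finger_gap: -0.002
```

```bash
python3 - <<'E'
from h import *
from plant import arm
c=arm.camera("scene");cv2.imwrite("pics/s3.png",cv2.resize(c["frame"][65:205,250:430],None,fx=4.4,fy=4.4,interpolation=cv2.INTER_CUBIC))
c=arm.camera("top");cv2.imwrite("pics/t3.png",cv2.resize(c["frame"][75:205,190:385],None,fx=4,fy=4,interpolation=cv2.INTER_CUBIC))
o=arm.observe()
print(o['position'],inv(o['position']).round(4),o['qpos'].round(2))
delta(o,tote2w(P,(0,-.118+.016,.072)),toolR(P[2],.55))
E
```

```text
[0.53740982 0.07935788 0.11257547] [0.0019 0.0898 0.0734] [-0.06 -0.38  2.31  0.28  0.71 -0.51]
t 3.5 dpos [ 0.0527 -0.1844 -0.0022] rotvec deg [-0.    0.11 -0.02] | 0.1 F [-0.  -0.2 -0.8] gap -0.003
```

View pics/s3.png

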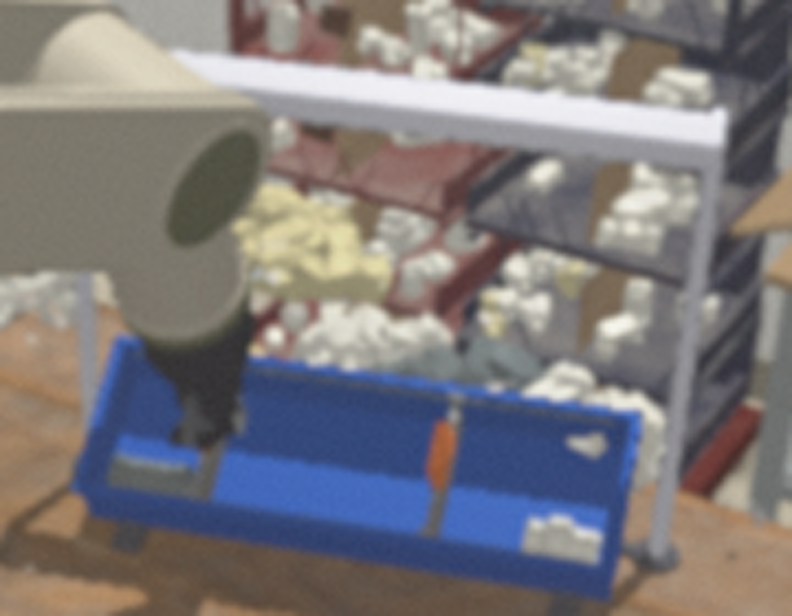

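View pics/t3.png

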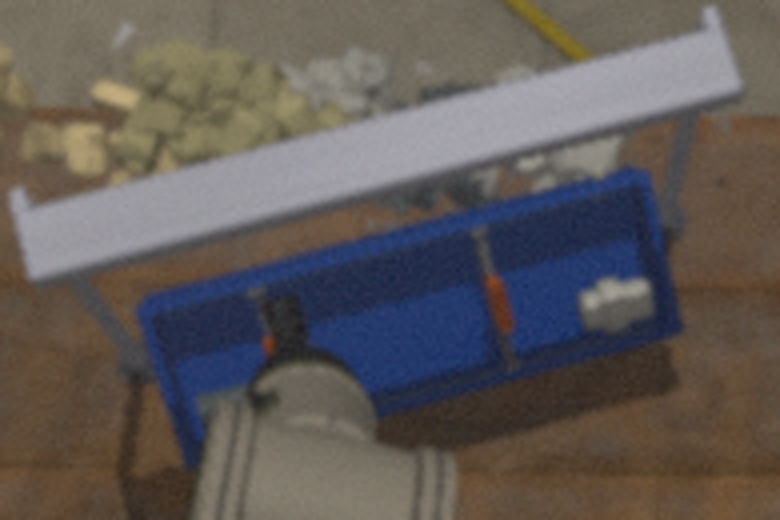

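The left divider has moved out to about (210,470) in the scene crop, next to the coupling. Now I push the right one.

Request:
{"name": "arm_command", "arguments": {"motion": [{"translation":[0.008,-0.028,0],"turn":[0,0,0],"gripper":0},{"translation":[0.008,-0.028,0],"turn":[0,0,0],"gripper":0},{"translation":[0.008,-0.028,-0.001],"turn":[0,0,0],"gripper":0},{"translation":[0.008,-0.028,-0.001],"turn":[0,0,0],"gripper":0},{"translation":[0.007,-0.024,0],"turn":[0,0,0],"gripper":0},{"translation":[0.006,-0.02,0],"turn":[0,0,0],"gripper":0},{"translation":[0.005,-0.016,0],"turn":[0,0,0],"gripper":0},{"translation":[0.002,-0.008,0],"turn":[0,0,0],"gripper":0}]}}

```text
clock: 4.3
position: [0.5892, -0.1025, 0.1095]
ee_rot: [0.579, 0.769, 0.217, 0.163]
wrist_force: [0.0, 2.5, 1.8]
finger_gap: 0.002
```

```bash
python3 - <<'E'
from h import *
from plant import arm
c=arm.camera("scene");cv2.imwrite("pics/s4.png",cv2.resize(c["frame"][65:205,250:430],None,fx=4.4,fy=4.4,interpolation=cv2.INTER_CUBIC))
c=arm.camera("top");cv2.imwrite("pics/t4.png",cv2.resize(c["frame"][75:205,190:385],None,fx=4,fy=4,interpolation=cv2.INTER_CUBIC))
o=arm.observe()
print(o['position'],inv(o['position']).round(4),o['qpos'].round(2))
delta(o,tote2w(P,(0,-.07,.15)),toolR(.045,0))
E
```

```text
[ 0.5891957  -0.10215345  0.10941222] [-0.0006 -0.099   0.0712] [-0.47 -0.12  2.1   0.52  0.81 -1.05]
t 4.4 dpos [-0.0471  0.0165  0.0675] rotvec deg [ -5.11  31.17 -13.16] | 34.2 F [-0.5 -0.1 -0.4] gap -0.001
```

View pics/s4.png

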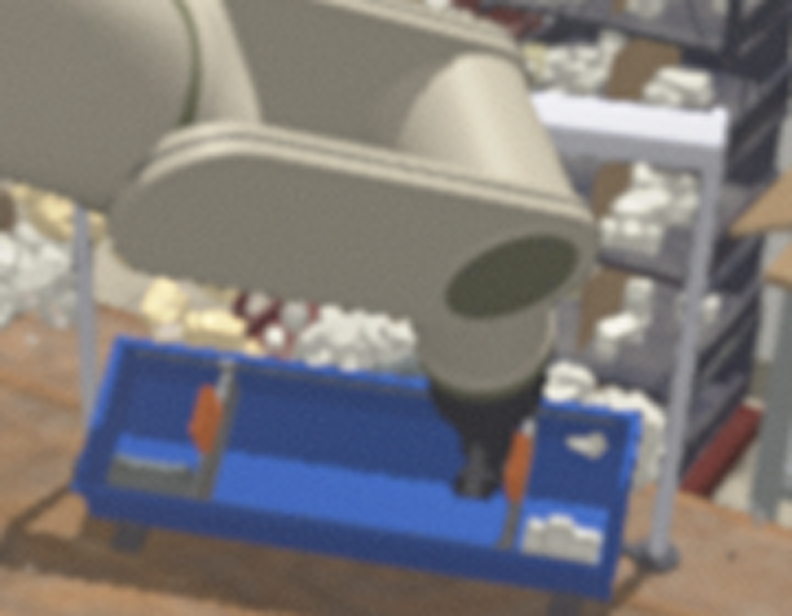

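View pics/t4.png

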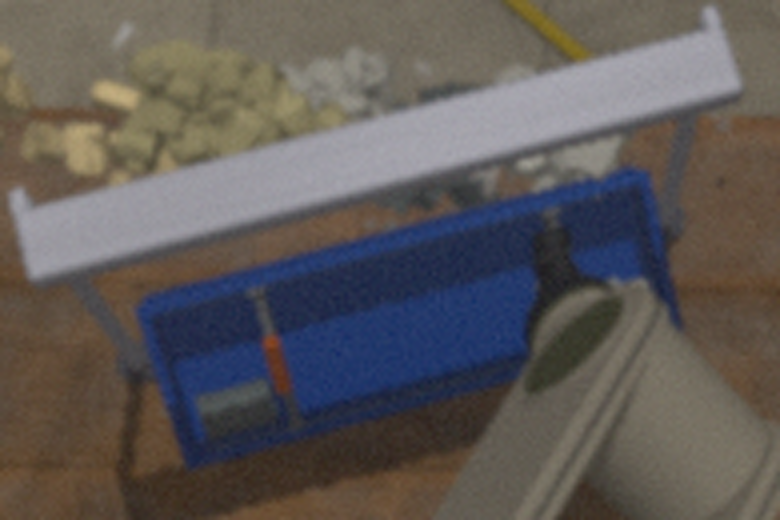

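```bash
python3 - <<'E'
from h import *
s=lambda a:un(a,250,65,4.4); t=lambda a:un(a,190,75,4)
X,e=tri(s((206,418)),t((278,365)));print(X,e,inv(X).round(4))
def fity(n,o,x,z):
    r=least_squares(lambda y:proj(n,tote2w(P,(x,y[0],z)))[0]-o,[0.]);return r.x.round(4),r.fun.round(1)
print(fity("scene",s((206,418)),0,.0625),fity("top",t((278,365)),0,.0625),fity("scene",s((517,467)),0,.0625),fity("scene",s((441,455)),0,.0625))
print(fity("top",t((338,270)),.055,.045),fity("top",t((480,232)),.055,.045),fity("top",t((258,293)),.055,.045),fity("top",t((552,213)),.055,.045))
E
```

```text
[0.53255653 0.09517676 0.10515984] 0.3609017878559939 [-0.0022  0.1063  0.0672]
(array([0.1066]), array([-0. ,  0.1])) (array([0.1074]), array([-0.3, -1.2])) (array([-0.1159]), array([-0.,  0.])) (array([-0.0627]), array([-0.,  0.]))
(array([0.0472]), array([-0.5, -1.9])) (array([-0.0603]), array([-0.5, -1.7])) (array([0.1075]), array([-0.6, -2.4])) (array([-0.1152]), array([-0.5, -1.7]))
```

The dividers measure y ≈ +107 and −115.5 mm, a bay of about 216 mm, and neither fitting has moved. Next I back out and go over the screwdriver.

Request:
{"name": "arm_command", "arguments": {"motion": [{"translation":[-0.021,-0.001,0.034],"turn":[0,0,0],"gripper":0},{"translation":[-0.02,-0.006,0.034],"turn":[0,0,0],"gripper":0},{"translation":[-0.02,-0.006,0.034],"turn":[0,0,0],"gripper":0.06},{"translation":[-0.027,-0.015,-0.014],"turn":[-1.02,6.23,-2.63],"gripper":0.06},{"translation":[-0.027,-0.015,-0.014],"turn":[-1.02,6.23,-2.63],"gripper":0.06},{"translation":[-0.027,-0.015,-0.014],"turn":[-1.02,6.23,-2.63],"gripper":0.06},{"translation":[-0.027,-0.015,-0.014],"turn":[-1.02,6.23,-2.63],"gripper":0.06},{"translation":[-0.027,-0.015,-0.014],"turn":[-1.02,6.23,-2.63],"gripper":0.06}]}}

```text
clock: 5.2
position: [0.3921, -0.1892, 0.1414]
ee_rot: [0.691, 0.723, -0.001, -0.001]
wrist_force: [-0.2, -0.3, -0.3]
finger_gap: 0.698
```

Request:
{"name": "arm_command", "arguments": {"motion": [{"translation":[0,0,0],"turn":[0,0,0],"gripper":0.06},{"translation":[0,0,0],"turn":[0,0,0],"gripper":0.06}]}}

```text
clock: 5.4
position: [0.3933, -0.1881, 0.1408]
ee_rot: [0.69, 0.724, 0.001, -0.0]
wrist_force: [0.7, -0.1, 0.5]
finger_gap: 0.704
```

```bash
python3 - <<'E'
from h import *
from plant import arm
c=arm.camera("scene");cv2.imwrite("pics/s5.png",c["frame"])
c=arm.camera("top");cv2.imwrite("pics/t5.png",cv2.resize(c["frame"][75:275,190:440],None,fx=3,fy=3))
o=arm.observe()
print(o['position'],inv(o['position']).round(4),o['qpos'].round(2))
delta(o,(.3914,-.1897,.02),toolR(.045,0))
E
```

```text
[ 0.393705   -0.18831934  0.14151656] [-0.1643 -0.1271  0.2093] [-0.57 -0.25  2.05  0.    1.34 -0.61]
t 5.5 dpos [-0.0023 -0.0014 -0.1215] rotvec deg [-0.09  0.15 -0.14] | 0.2 F [-0.6 -0.1 -0.9] gap 0.698
```

View pics/s5.png

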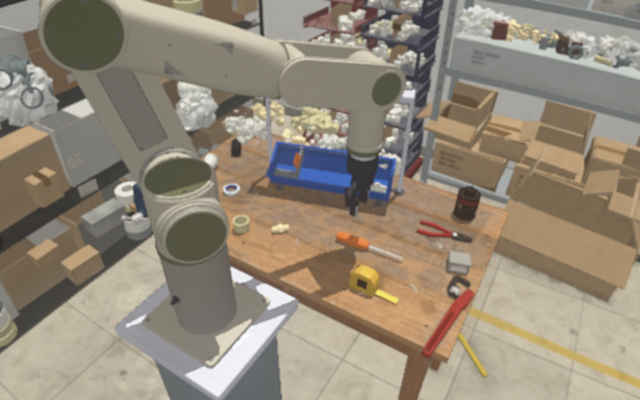

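View pics/t5.png

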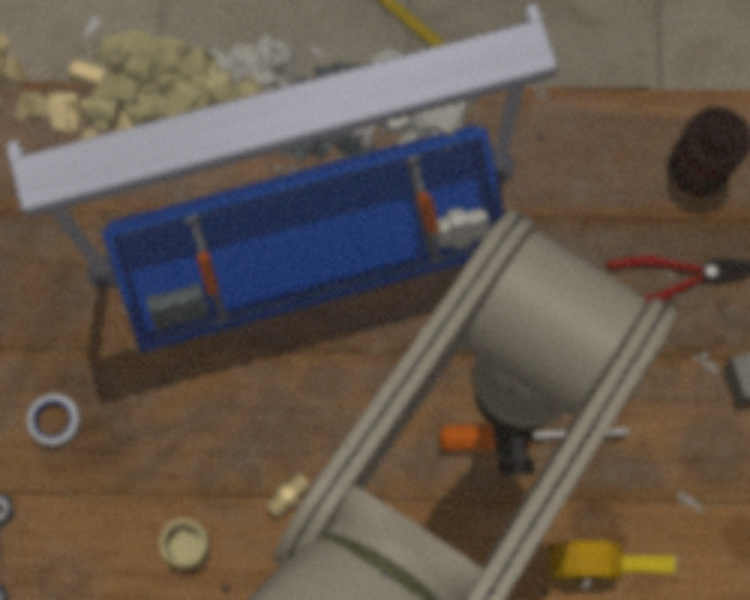

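Fingers are above the handle front end in the top crop (512,450), with parallax because they're still 0.14 m up. The dividers have stayed out. Now I go down and grip.

Request:
{"name": "arm_command", "arguments": {"motion": [{"translation":[-0.002,-0.001,-0.035],"turn":[0,0,0],"gripper":0.06},{"translation":[0,0,-0.035],"turn":[0,0,0],"gripper":0.06},{"translation":[0,0,-0.03],"turn":[0,0,0],"gripper":0.06},{"translation":[0,0,-0.02],"turn":[0,0,0],"gripper":0.06},{"translation":[0,0,0],"turn":[0,0,0],"gripper":0.06},{"translation":[0,0,0],"turn":[0,0,0],"gripper":0.06}]}}

```text
clock: 6.1
position: [0.3914, -0.1897, 0.0217]
ee_rot: [0.69, 0.723, 0.001, -0.0]
wrist_force: [1.3, -0.2, -0.5]
finger_gap: 0.702
```

```bash
python3 - <<'E'
from h import *
from plant import arm
c=arm.camera("scene");cv2.imwrite("pics/s6.png",cv2.resize(c["frame"][190:290,300:440],None,fx=5,fy=5,interpolation=cv2.INTER_CUBIC))
o=arm.observe()
print(o['position'])
delta(o,(.3914,-.1897,.02),toolR(.045,0))
E
```

```text
[ 0.39200927 -0.19019543  0.02246233]
t 6.15 dpos [-0.0006  0.0005 -0.0025] rotvec deg [-0.03  0.12 -0.09] | 0.2 F [ 0.5 -0.4  0. ] gap 0.702
```

View pics/s6.png

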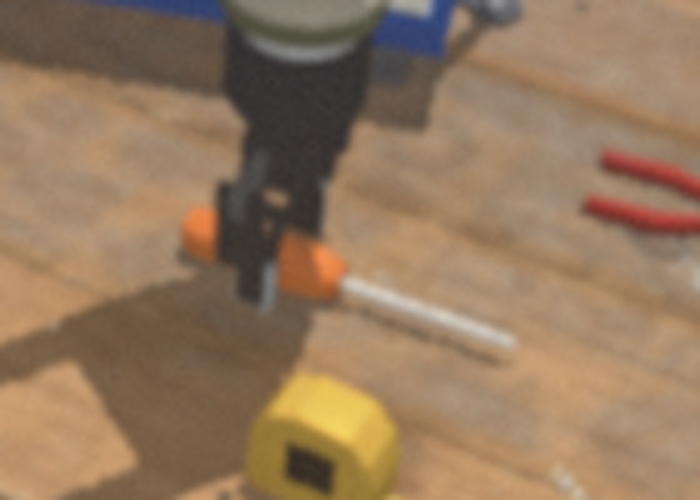

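The fingers straddle the handle at (260,250), a little ahead of its middle, which is where the balance point should be. I close and lift a little.

Request:
{"name": "arm_command", "arguments": {"motion": [{"translation":[0,0,-0.002],"turn":[0,0,0],"gripper":0.03},{"translation":[0,0,0],"turn":[0,0,0],"gripper":0.015},{"translation":[0,0,0],"turn":[0,0,0],"gripper":0.015},{"translation":[0,0,0],"turn":[0,0,0],"gripper":0.015},{"translation":[0,0,0],"turn":[0,0,0],"gripper":0.015},{"translation":[0,0,0.01],"turn":[0,0,0],"gripper":0.015},{"translation":[0,0,0.03],"turn":[0,0,0],"gripper":0.015},{"translation":[0,0,0.04],"turn":[0,0,0],"gripper":0.015}], "squeeze": 45}}

```text
clock: 6.95
position: [0.3892, -0.1887, 0.0986]
ee_rot: [0.691, 0.723, 0.0, -0.003]
wrist_force: [0.8, -0.4, -1.1]
finger_gap: 0.31
```

```bash
python3 - <<'E'
from h import *
from plant import arm
c=arm.camera("scene");cv2.imwrite("pics/s7.png",cv2.resize(c["frame"][150:290,280:440],None,fx=5,fy=5,interpolation=cv2.INTER_CUBIC)[:600])
c=arm.camera("top");cv2.imwrite("pics/t7.png",cv2.resize(c["frame"][150:270,280:440],None,fx=5,fy=5,interpolation=cv2.INTER_CUBIC))
o=arm.observe()
print(o['position'],o['finger_gap'],o['ft_torque'])
E
```

```text
[ 0.39426022 -0.19187736  0.10538522] 0.31670496767705403 [-0.02331606 -0.02778194  0.00896417]
```

View pics/s7.png

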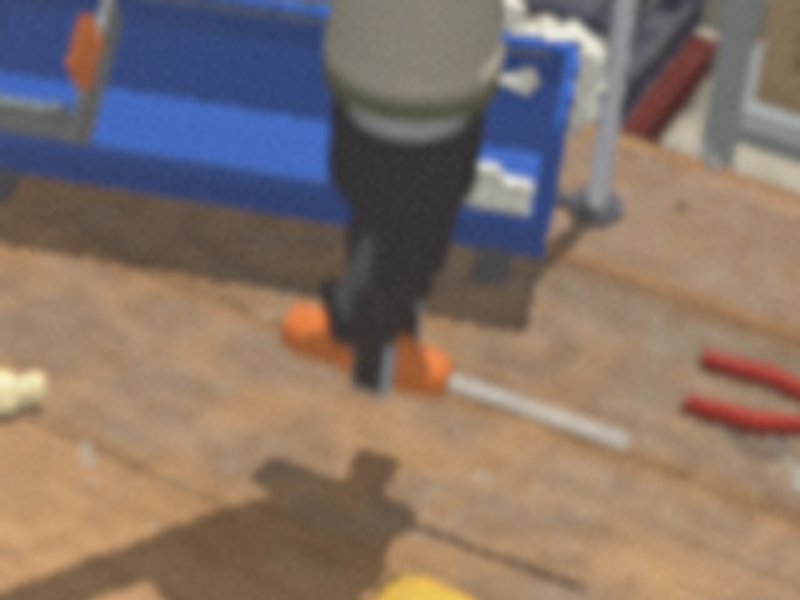

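View pics/t7.png

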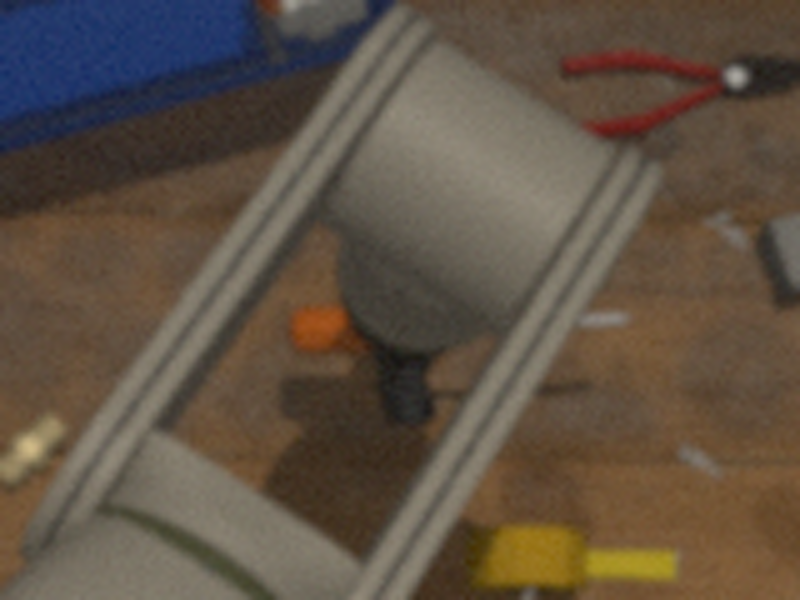

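The handle is held (27 mm opening) and clear of the bench. I'll measure its tilt and offset in the grip.

```bash
python3 - <<'E'
from h import *
from plant import arm
S=lambda a:un(a,280,150,5);T_=lambda a:un(a,280,150,5)
o=arm.observe()
A,e=tri(S((284,325)),T_((293,330)));B,e2=tri(S((629,442)),T_((628,319)))
print(A,B,e,e2,np.linalg.norm(A-B),o['position'])
M=R.from_quat(o['ee_rot']).as_matrix()
print("tool frame",(M.T@(A-o['position'])).round(4),(M.T@(B-o['position'])).round(4))
# grip offset along axis from mid
cy=-.0043
for h in (.034,.10,.17):
  for x in (-.018,):
    X=tote2w(P,(x,cy+.04,h));print(h,X.round(4));delta(o,X,toolR(P[2],.55))
print(o['qpos'].round(2))
E
```

```text
[ 0.38959873 -0.13223605  0.08520411] [ 0.39930565 -0.32702534  0.08577785] 1.1821972251336774 0.6618836946513511 0.19503184661646158 [ 0.39426022 -0.19187736  0.10538522]
tool frame [ 0.0599 -0.002   0.0199] [-0.1352 -0.0014  0.0201]
0.034 [0.556  0.0284 0.0686]
t 7.05 dpos [ 0.1618  0.2203 -0.0368] rotvec deg [  5.33 -30.68  13.28] | 33.9 F [ 0.7 -0.3 -0.7] gap 0.317
0.1 [0.5229 0.0188 0.1248]
t 7.05 dpos [0.1286 0.2107 0.0195] rotvec deg [  5.33 -30.68  13.28] | 33.9 F [ 0.7 -0.3 -0.7] gap 0.317
0.17 [0.4878 0.0086 0.1845]
t 7.05 dpos [0.0935 0.2005 0.0791] rotvec deg [  5.33 -30.68  13.28] | 33.9 F [ 0.7 -0.3 -0.7] gap 0.317
[-0.57 -0.21  2.09  0.    1.25 -0.62]
```

The screwdriver is level in the grip, with its middle 38 mm behind the TCP. I carry it above the middle bay while tilting.

Request:
{"name": "arm_command", "arguments": {"motion": [{"translation":[0.013,0.0286,0.0115],"turn":[0.76,-4.38,1.9],"gripper":0.015},{"translation":[0.013,0.0286,0.0115],"turn":[0.76,-4.38,1.9],"gripper":0.015},{"translation":[0.013,0.0286,0.0115],"turn":[0.76,-4.38,1.9],"gripper":0.015},{"translation":[0.013,0.0286,0.0115],"turn":[0.76,-4.38,1.9],"gripper":0.015},{"translation":[0.013,0.0286,0.0115],"turn":[0.76,-4.38,1.9],"gripper":0.015},{"translation":[0.013,0.0286,0.0115],"turn":[0.76,-4.38,1.9],"gripper":0.015},{"translation":[0.013,0.0286,0.0115],"turn":[0.76,-4.38,1.9],"gripper":0.015},{"translation":[0,0,0],"turn":[0,0,0],"gripper":0.015}]}}

```text
clock: 7.85
position: [0.4821, 0.0127, 0.1806]
ee_rot: [0.576, 0.772, 0.217, 0.159]
wrist_force: [-0.7, -0.9, -0.9]
finger_gap: 0.313
```

```bash
python3 - <<'E'
from h import *
from plant import arm
c=arm.camera("scene");cv2.imwrite("pics/s8.png",cv2.resize(c["frame"][65:205,250:430],None,fx=4.4,fy=4.4,interpolation=cv2.INTER_CUBIC))
c=arm.camera("top");cv2.imwrite("pics/t8.png",cv2.resize(c["frame"][75:205,190:385],None,fx=4,fy=4,interpolation=cv2.INTER_CUBIC))
o=arm.observe()
print(o['position'],inv(o['position']).round(4),o['qpos'].round(2))
for h in(.10,.06,.03): delta(o,tote2w(P,(-.018,.033,h)),toolR(P[2],.55))
E
```

```text
[0.48145311 0.01070217 0.17955372] [-0.0253  0.0395  0.1686] [-0.3  -0.69  2.37  0.34  1.02 -0.7 ]
t 7.95 dpos [ 0.0422  0.0055 -0.0547] rotvec deg [-0.08 -0.56 -0.25] | 0.6 F [-0.2  0.2 -0.4] gap 0.314
t 7.95 dpos [ 0.0623  0.0113 -0.0888] rotvec deg [-0.08 -0.56 -0.25] | 0.6 F [-0.2  0.2 -0.4] gap 0.314
t 7.95 dpos [ 0.0773  0.0157 -0.1144] rotvec deg [-0.08 -0.56 -0.25] | 0.6 F [-0.2  0.2 -0.4] gap 0.314
```

View pics/s8.png

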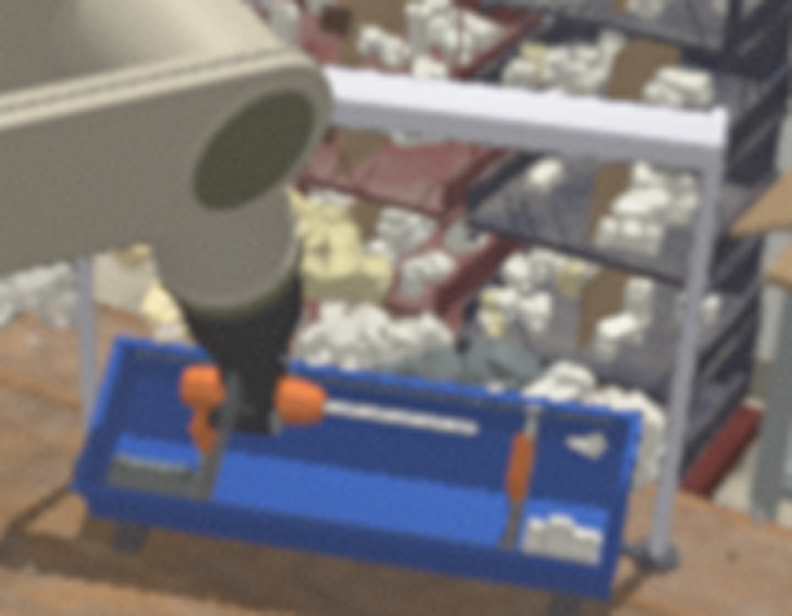

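View pics/t8.png

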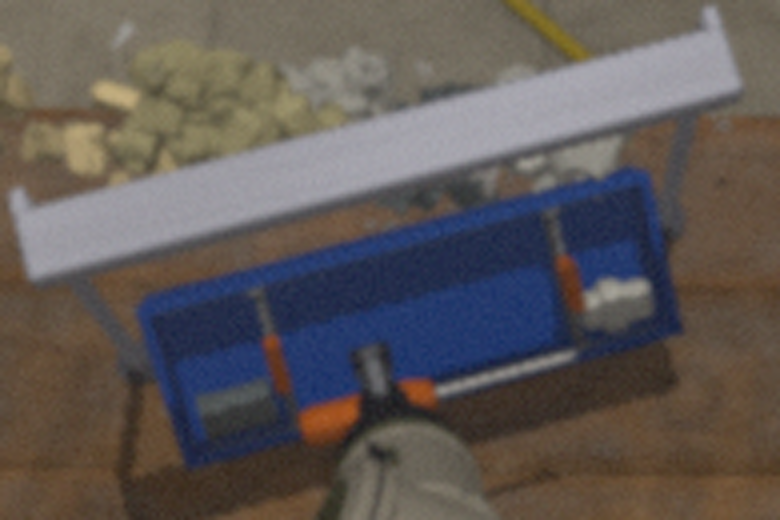

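```bash
python3 - <<'E'
from h import *
from plant import arm
s=lambda a:un(a,250,65,4.4); t=lambda a:un(a,190,75,4)
A,e=tri(s((180,387)),t((302,422)));B,e2=tri(s((478,429)),t((577,354)))
print(inv(A),inv(B),e,e2)
def fity(n,o,x,z):
    r=least_squares(lambda y:proj(n,tote2w(P,(x,y[0],z)))[0]-o,[0.]);return r.x.round(4),r.fun.round(1)
print(fity("scene",s((520,467)),0,.0625),fity("top",t((569,283)),0,.0625),fity("top",t((276,363)),0,.0625))
E
```

```text
[-0.02343458  0.09947149  0.15761041] [-0.02444069 -0.09707086  0.16365159] 0.8128008112612974 0.25590669832843105
(array([-0.1179]), array([-0. ,  0.1])) (array([-0.114]), array([-0., -0.])) (array([0.1085]), array([-0.2, -0.6]))
```

Held screwdriver spans tote y = +99 to −97 mm, parallel to the tote. I centre it and lower.

Request:
{"name": "arm_command", "arguments": {"motion": [{"translation":[0.007,-0.003,0.004],"turn":[0,-0.5,-0.2],"gripper":0.015},{"translation":[0.0136,0.004,-0.0231],"turn":[0,0,0],"gripper":0.015},{"translation":[0.0136,0.004,-0.0231],"turn":[0,0,0],"gripper":0.015},{"translation":[0.0136,0.004,-0.0231],"turn":[0,0,0],"gripper":0.015},{"translation":[0.0136,0.004,-0.0231],"turn":[0,0,0],"gripper":0.015},{"translation":[0.006,0.002,-0.01],"turn":[0,0,0],"gripper":0.015},{"translation":[0.006,0.002,-0.01],"turn":[0,0,0],"gripper":0.015},{"translation":[0,0,0],"turn":[0,0,0],"gripper":0.015}]}}

```text
clock: 8.75
position: [0.5548, 0.0268, 0.0687]
ee_rot: [0.579, 0.769, 0.217, 0.161]
wrist_force: [-0.9, 0.5, -1.4]
finger_gap: 0.311
```

```bash
python3 - <<'E'
from h import *
from plant import arm
c=arm.camera("scene");cv2.imwrite("pics/s9.png",cv2.resize(c["frame"][65:205,250:430],None,fx=4.4,fy=4.4,interpolation=cv2.INTER_CUBIC))
c=arm.camera("top");cv2.imwrite("pics/t9.png",cv2.resize(c["frame"][75:205,190:385],None,fx=4,fy=4,interpolation=cv2.INTER_CUBIC))
o=arm.observe()
print(o['position'],inv(o['position']).round(4),o['qpos'].round(2))
delta(o,tote2w(P,(-.018,.034,.024)),toolR(P[2],.55))
E
```

```text
[0.55519445 0.02676769 0.07056138] [-0.018   0.0343  0.0364] [-0.2  -0.23  2.28  0.42  0.64 -0.76]
t 8.85 dpos [ 0.0063  0.0015 -0.0105] rotvec deg [-0.13 -0.13  0.06] | 0.2 F [-0.3 -0.3 -0.6] gap 0.318
```

View pics/s9.png

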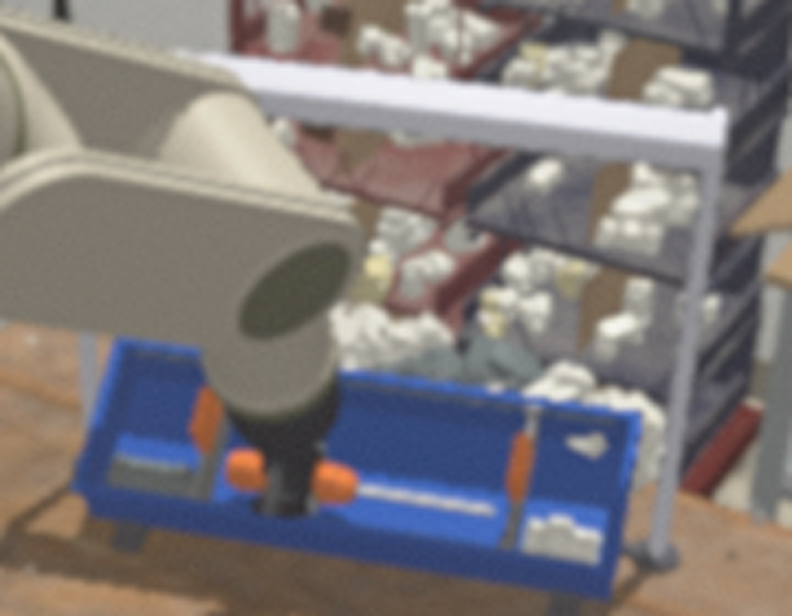

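View pics/t9.png

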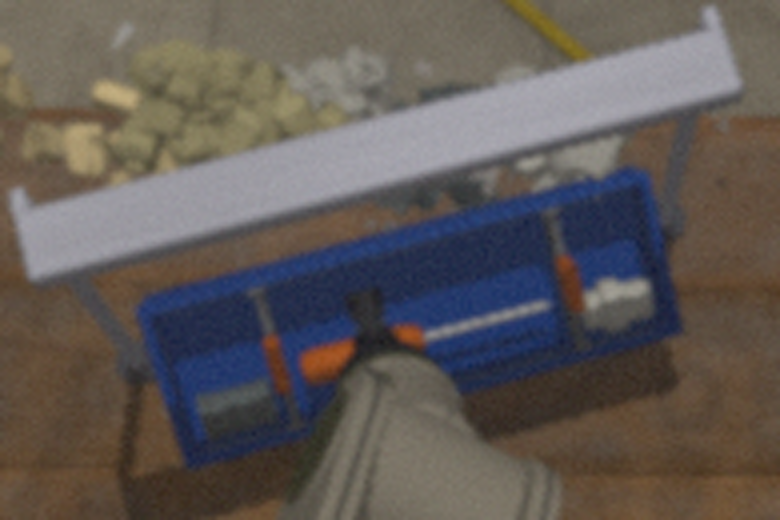

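It's between the dividers, with the tip at (493,508) and the right divider at (512,530) in the scene crop. I lower the last 11 mm in small steps, watching the force.

Request:
{"name": "arm_command", "arguments": {"motion": [{"translation":[0.0025,0.0007,-0.0043],"turn":[0,0,0],"gripper":0.015},{"translation":[0.0025,0.0007,-0.0043],"turn":[0,0,0],"gripper":0.015},{"translation":[0,0,0],"turn":[0,0,0],"gripper":0.015},{"translation":[0,0,0],"turn":[0,0,0],"gripper":0.015}]}}

```text
clock: 9.25
position: [0.5602, 0.0289, 0.0624]
ee_rot: [0.578, 0.769, 0.218, 0.162]
wrist_force: [-0.2, -0.5, -0.9]
finger_gap: 0.314
```

```bash
python3 - <<'E'
from h import *
from plant import arm
o=arm.observe()
print(inv(o['position']).round(4),o['wrist_force'],o['ft_torque'])
E
```

```text
[-0.0177  0.035   0.0266] [-0.15324976 -0.46678896 -0.9110053 ] [-4.64076093e-02  3.02394884e-01 -5.92203285e-05]
```

Request:
{"name": "arm_command", "arguments": {"motion": [{"translation":[0.001,0.0003,-0.0017],"turn":[0,0,0],"gripper":0.015},{"translation":[0,0,0],"turn":[0,0,0],"gripper":0.015},{"translation":[0,0,0],"turn":[0,0,0],"gripper":0.015}]}}

```text
clock: 9.55
position: [0.5614, 0.0291, 0.061]
ee_rot: [0.578, 0.769, 0.218, 0.162]
wrist_force: [0.2, -0.4, -0.4]
finger_gap: 0.316
```

```bash
python3 - <<'E'
from h import *
from plant import arm
o=arm.observe()
print(inv(o['position']).round(4),o['wrist_force'],o['ft_torque'])
E
```

```text
[-0.0174  0.0349  0.0247] [ 0.16426269 -0.3714459  -0.41151305] [-0.06723868  0.29587081 -0.00466979]
```

Request:
{"name": "arm_command", "arguments": {"motion": [{"translation":[0.001,0.0003,-0.0017],"turn":[0,0,0],"gripper":0.015},{"translation":[0,0,0],"turn":[0,0,0],"gripper":0.015},{"translation":[0,0,0],"turn":[0,0,0],"gripper":0.015}]}}

```text
clock: 9.85
position: [0.5631, 0.0293, 0.0604]
ee_rot: [0.578, 0.769, 0.218, 0.163]
wrist_force: [-10.8, -1.1, 14.7]
finger_gap: 0.314
```

```bash
python3 - <<'E'
from h import *
from plant import arm
c=arm.camera("top");cv2.imwrite("pics/t10.png",cv2.resize(c["frame"][75:205,190:385],None,fx=4,fy=4,interpolation=cv2.INTER_CUBIC))
o=arm.observe()
print(inv(o['position']).round(4),o['wrist_force'],o['ft_torque'])
E
```

```text
[-0.0163  0.0346  0.0234] [-10.79301033  -1.26913309  14.2356961 ] [-0.15556347  1.2397479   0.04315114]
```

View pics/t10.png

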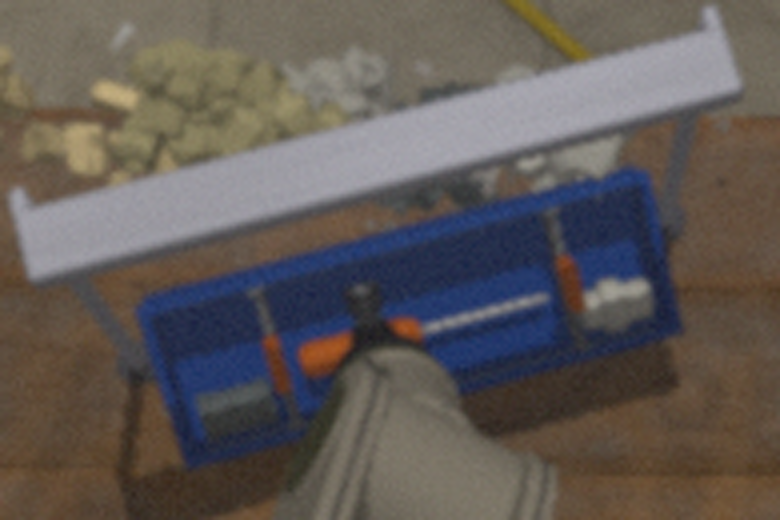

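The floor contact shows as about 18 N at the expected height. I ease off 1.5 mm and open slightly, leaving room to the low wall.

Request:
{"name": "arm_command", "arguments": {"motion": [{"translation":[-0.001,-0.0002,0.0013],"turn":[0,0,0],"gripper":0.03},{"translation":[0,0,0],"turn":[0,0,0],"gripper":0.034},{"translation":[0,0,0],"turn":[0,0,0],"gripper":0.038},{"translation":[0,0,0],"turn":[0,0,0],"gripper":0.04},{"translation":[0,0,0],"turn":[0,0,0],"gripper":0.04}]}}

```text
clock: 10.4
position: [0.5638, 0.0291, 0.063]
ee_rot: [0.578, 0.769, 0.219, 0.164]
wrist_force: [3.8, 1.7, 6.7]
finger_gap: 0.465
```

Request:
{"name": "arm_command", "arguments": {"motion": [{"translation":[-0.0025,-0.0007,0.0043],"turn":[0,0,0],"gripper":0.04},{"translation":[-0.005,-0.0015,0.0085],"turn":[0,0,0],"gripper":0.04},{"translation":[-0.005,-0.0015,0.0085],"turn":[0,0,0],"gripper":0.04},{"translation":[-0.01,-0.003,0.017],"turn":[0,0,0],"gripper":0.04},{"translation":[-0.02,-0.006,0.034],"turn":[0,0,0],"gripper":0.04},{"translation":[-0.02,-0.006,0.034],"turn":[0,0,0],"gripper":0.04},{"translation":[-0.02,-0.006,0.034],"turn":[0,0,0],"gripper":0.04},{"translation":[0,0,0],"turn":[0,0,0],"gripper":0.04}]}}

```text
clock: 11.2
position: [0.4798, 0.0033, 0.2073]
ee_rot: [0.577, 0.769, 0.219, 0.167]
wrist_force: [1.7, -0.9, -0.2]
finger_gap: 0.469
```

```bash
python3 - <<'E'
from h import *
from plant import arm
c=arm.camera("scene");cv2.imwrite("pics/s11.png",cv2.resize(c["frame"][65:205,250:430],None,fx=4.4,fy=4.4,interpolation=cv2.INTER_CUBIC))
c=arm.camera("top");cv2.imwrite("pics/t11.png",cv2.resize(c["frame"][75:205,190:385],None,fx=4,fy=4,interpolation=cv2.INTER_CUBIC))
o=arm.observe()
print(o['position'],inv(o['position']).round(4),o['qpos'].round(2),o['finger_gap'])
E
```

```text
[0.4790125  0.00401313 0.20198433] [-0.0171  0.0337  0.19  ] [-0.32 -0.73  2.36  0.35  1.07 -0.7 ] 0.46698969400276186
```

View pics/s11.png

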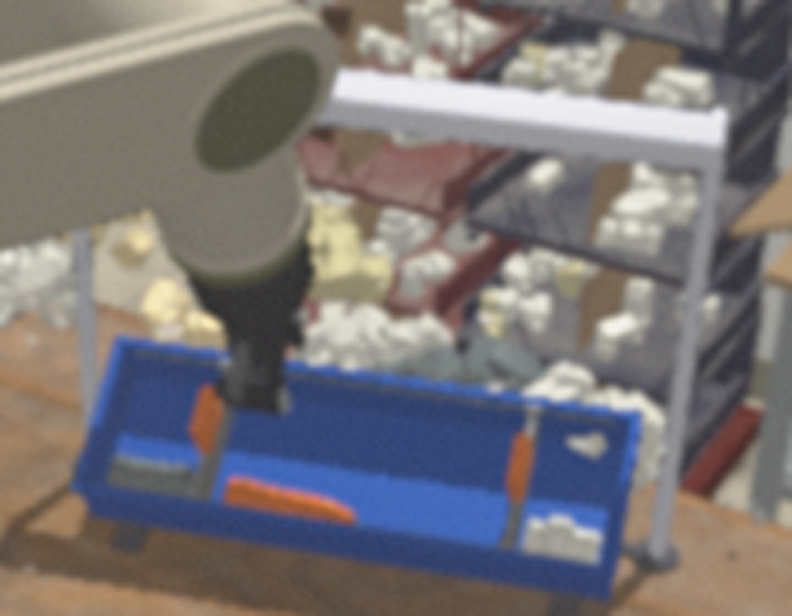

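View pics/t11.png

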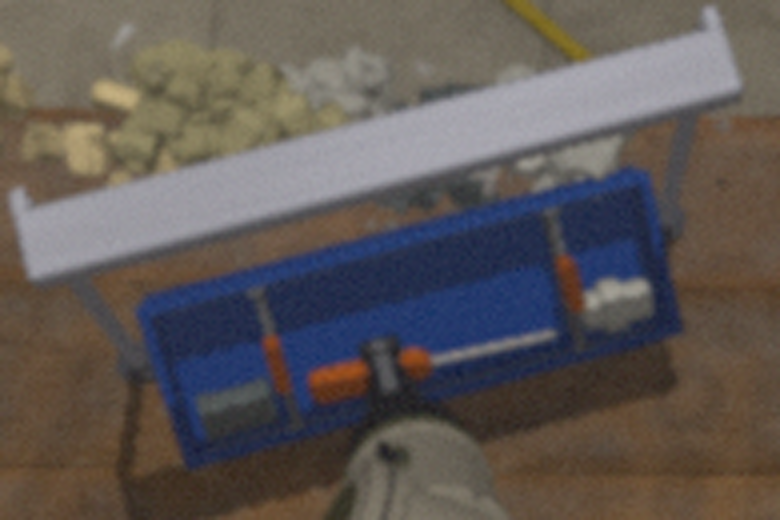

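It's released, and the handle has rolled to the low wall between the dividers. I move the gripper aside for an unobstructed check.

Request:
{"name": "arm_command", "arguments": {"motion": [{"translation":[-0.01,0.01,0.02],"turn":[0,0,0],"gripper":0.04},{"translation":[-0.015,0.035,0.01],"turn":[0,2,0],"gripper":0.04},{"translation":[-0.015,0.04,0.005],"turn":[0,4,0],"gripper":0.04},{"translation":[-0.015,0.04,0],"turn":[0,4,0],"gripper":0.04},{"translation":[-0.015,0.04,0],"turn":[0,4,0],"gripper":0.04},{"translation":[-0.015,0.04,0],"turn":[0,4,0],"gripper":0.04},{"translation":[0,0,0],"turn":[0,0,0],"gripper":0.04},{"translation":[0,0,0],"turn":[0,0,0],"gripper":0.04}]}}

```text
clock: 12.1
position: [0.3926, 0.2105, 0.233]
ee_rot: [0.604, 0.787, 0.123, 0.038]
wrist_force: [-0.3, 0.2, 0.3]
finger_gap: 0.466
```

```bash
python3 - <<'E'
from h import *
from plant import arm
c=arm.camera("scene");cv2.imwrite("pics/s12.png",cv2.resize(c["frame"][65:205,250:430],None,fx=4.4,fy=4.4,interpolation=cv2.INTER_CUBIC))
cv2.imwrite("pics/s12f.png",c["frame"])
c=arm.camera("top");cv2.imwrite("pics/t12.png",cv2.resize(c["frame"][75:205,190:385],None,fx=4,fy=4,interpolation=cv2.INTER_CUBIC))
o=arm.observe()
print(o['position'],o['qvel'].round(3),o['wrist_force'])
E
```

```text
[0.39334976 0.2089348  0.23385521] [-0.025 -0.023 -0.002  0.    -0.     0.002] [0.03768708 0.6426883  0.76508323]
```

View pics/s12.png

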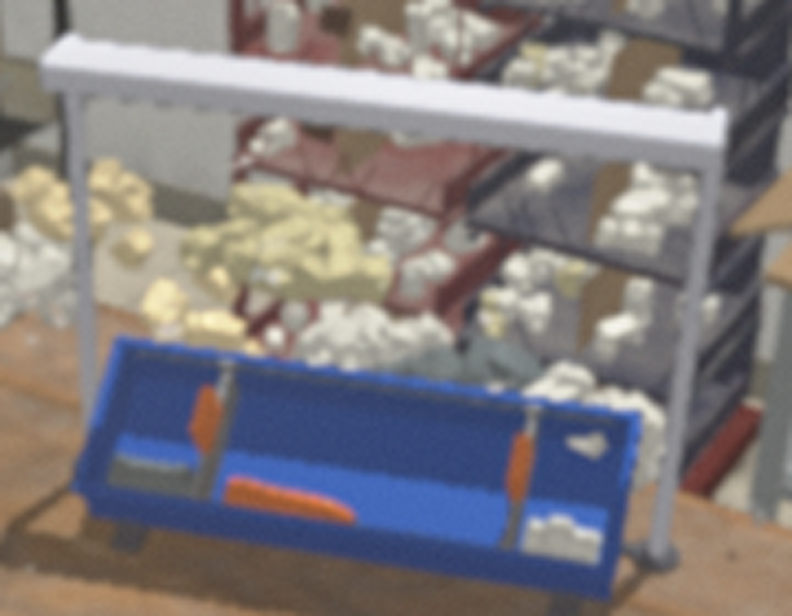

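View pics/t12.png

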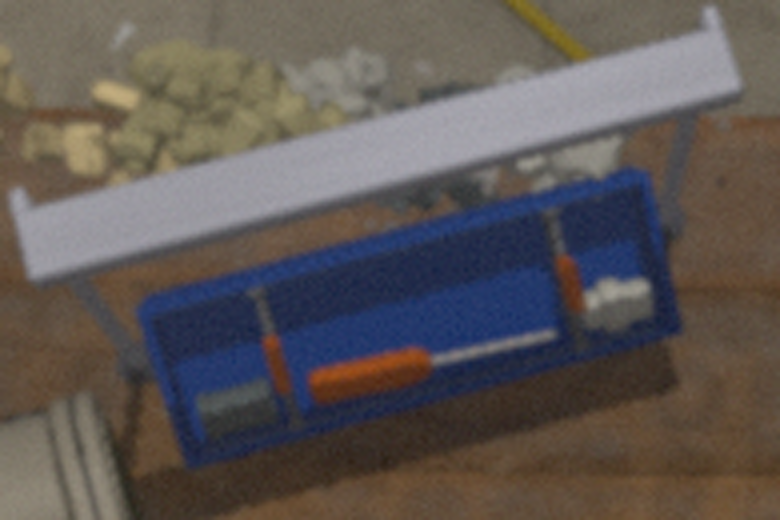

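View pics/s12f.png

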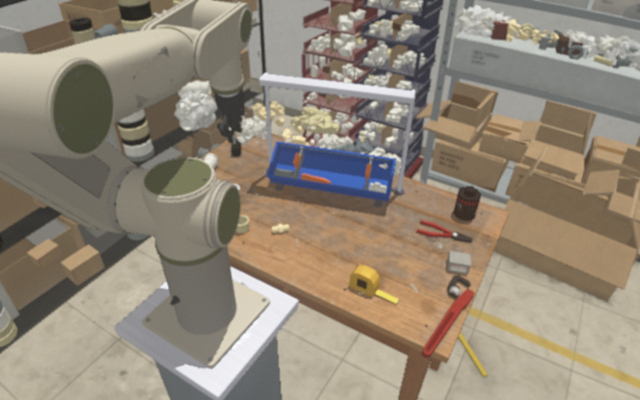

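The screwdriver lies between the dividers, from (309,387) to (555,335) in the top crop. The fittings and bystanders haven't moved. One last numeric check, then I hand in.

```bash
python3 - <<'E'
from h import *
from plant import arm
t=lambda a:un(a,190,75,4)
# top ray -> (x,y) on plane z=.014 (axis height)
for nm,px,z in(("handle end",(309,387),.014),("handle front",(431,361),.014),("tip",(555,335),.014)):
    r=least_squares(lambda q:proj("top",tote2w(P,(q[0],q[1],z)))[0]-t(px),[0,0]);print(nm,r.x.round(4))
print(arm.finish_job())
E
```

```text
handle end [-0.0388  0.0923]
handle front [-0.0437 -0.0027]
tip [-0.0491 -0.1003]
the job is handed in; nothing more can be done
None
```

The job is handed in, at about 12 s of the 51 s allowed. I pushed both dividers outwards with the closed fingers. Then I picked the screwdriver up by its handle, lowered it tilted into the middle bay until I felt the floor (about 18 N), eased off and let go.

**Final checks that passed:**
- **Dividers:** they stand at about tote y = +107 mm and −115 mm, which leaves a bay about 216 mm long for the 195 mm screwdriver.
- **Screwdriver:** it lies lengthwise against the low front wall, spanning about y = +92 to −100 mm. That leaves about 12 mm to each divider.
- **Fittings and bench:** the coupling and union still lie in their end bays where they started. The tape measure, pliers and PTFE roll look unmoved, and the gripper was well clear of everything.

**Less certain:**
- **Screwdriver angle:** in the last single-view check, the tip read about 10 mm farther down the slope than the handle end (x = −49 against −39 mm). That fits a skew of about 3 degrees, the shank sitting slightly low, or pixel error.
- **Lying flat:** I judged this from the pictures and the floor contact, because the shank was hidden behind the front wall in the scene view and could not be measured from both cameras.
- **Right divider:** readings of its position differed by up to 4 mm between views.

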